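# Fetch the gauge bar from the roll-top store

### The job

Roll the tambour door of the bench store fully open, take the long gauge bar out from under the store's inner cover and lay it in the two V-blocks of the stand on the worktop, then let go of it and roll the door fully shut again. Leave the short plug gauge in the store and do not knock the tape roll or the brush about.

Things in the scene. Friction and masses are not known exactly. Their poses are not given: they have to be found in the camera images.
- store: grey roll-top bench store, fixed, 414 mm deep, 330 wide, 182 high. Origin on the worktop below its roll axis; x to its back, y to its left, z up; the roll axis is the line x = 0, z = -50 mm along y. Side walls (inner faces y = +-155) are rounded to radius 232 about it. Front lip 35 high at x = -216 to -204. A fixed hood covers the back from x = -13 on; the open door parks under it
- cover_edge (a point): middle of the front edge of the fixed cover plate inside the store (store frame x = -120 mm, z = 90 to 96; axes as the store's), which runs back from here over the full width. Under it, from the same x on, a bed at z = 50 carries bar and plug gauge, pointing along x, at y = +45 and -45 (either way round). Only 40 to 50 mm of the bar stick out in front, over a bay floor at z = 20
- door (a joint): tambour door of eleven aluminium slats that rolls about the store's roll axis, in rad: 0 is fully shut (lowest slat on the lip), 0.92 fully open (end stop, door under the hood). It starts shut or up to 0.25 ajar, stays where it is left and needs about 2 to 6 N at its pull
- door_grip (a point): gripping point of the door's pull: a dark fin on the lowest slat, 14 mm thick along the store's y, 26 mm along the track, standing 40 mm out; its two flat sides can be taken from above. The point keeps 250 mm from the roll axis, at y = 0: shut x = -224, z = 62 mm in the store's frame (26.5 degrees up from the front), fully open x = -47, z = 196
- bar_mid (a point): centre of the loose steel gauge bar, 160 mm long along its x, 0.14 to 0.28 kg, both ends alike: a dark eight-sided handle in the middle, 28 mm across flats, 84 long, and a bright round end on either side, diameter 24, 38 long. It lies on a flat of the handle without rolling, its centre 14 mm above the support
- stand: V-groove stand fixed on the worktop: base plate 190 x 82 x 12 mm, long side along its x; origin under its centre. Two dark V-blocks at x = -78 to -48 and 48 to 78, 72 wide, 63 high, with a 90 degree groove along x for the bar's round ends; the eight-sided handle belongs in the gap between the blocks, where the fingers also go
- stand_seat (a point): centre of the seated bar in the stand, 50 mm above the worktop; axes as the stand's. The flat worktop behind the stand, to the right of the store (round world x = 0.60, y = -0.31 m, 180 mm wide along y and 60 mm deep), is always free to put the bar down on
- plug_gauge: short plug gauge beside the bar in the store, 106 mm long, 21 mm thick; to be left there. Origin in the centre of its underside
- tape_1: loose roll of black tape on the worktop, 55 mm across, 19 high; origin in the centre of its underside
- brush_1: loose brush with a bow handle on the worktop, 86 x 30 x 55 mm; origin in the centre of its underside
There are look-alikes about, which are no part of the job. There is more than one size of the stand; the one meant has the size given above.

How it is judged:
On the way, in this order (a step that is already met when the one before it is completed fails the run):
1. the tambour door is rolled open (at least 0.83 rad) (value of joint door above 0.83 rad), for 0.2 s.
2. the gauge bar lies in the stand's V-blocks, let go (distance between bar_mid and stand_seat below 0.01 m and angle between the x axis of bar_mid and the x axis of stand_seat, either way round below 0.06 rad and contact force between the fingers and bar below 0.05 N and linear speed of bar below 0.02 m/s), for 0.2 s.
At the end, for the whole second after the job is handed in: The door is fully shut (within 0.03 rad, 7 mm at the lip) and the bar rests in both V-blocks of the stand, its centre within 10 mm of the seat point and its length within 0.06 rad of the groove (value of joint door below 0.03 rad and distance between bar_mid and stand_seat below 0.01 m and angle between the x axis of bar_mid and the x axis of stand_seat, either way round below 0.06 rad and linear speed of bar below 0.02 m/s); the robot touches nothing.
It fails at once if the plug gauge is shifted by more than 30 mm (distance of plug_gauge from where it was at the start of the episode above 0.03 m).
It fails at once if the tape roll is shifted by more than 30 mm (distance of tape_1 from where it was at the start of the episode above 0.03 m).
It fails at once if the brush is shifted by more than 30 mm (distance of brush_1 from where it was at the start of the episode above 0.03 m).
It also fails if it takes over 69 s, if anything falls off the work surface, if the arm or the gripper's body presses on something with over 40 N, if the wrist force passes 120 N, or if a joint passes its speed limit or range.

### The arm

A 6-joint arm with a two-finger parallel gripper is mounted at the origin on a cart in front of the work surface, level with it; the furniture and walls round the work are solid. World frame = base frame: x ahead of the robot, y to its left, z up, the work surface at z = 0. Lengths are in m, angles in rad, forces in N, time in s.
With the tool pointing down it reaches from about 0.35 to 0.875 m from the base axis. Payload 4.2 kg.
Tool frame: the origin (TCP) lies between the finger pads; the fingertips stand bot.tcp_to_tips ahead of it and the grasp point (between the pads) lies 6 mm ahead of it (bot.tcp_to_tips is the distance from the TCP to the fingertips, in m); z points along the fingers, y is the line along which they close (so a half turn about z gives the same grasp; the last joint's range is limited). The gripper opens to 85 mm and grips with 20 to 120 N. Pads are 22 mm wide; open, the fingers measure 114 mm over their backs; the gripper's body (76 mm by 85 mm) begins 54 mm behind the grasp point. The pads swing forward as they close: fully open they stand 13 mm farther back than shut.
Start: joints at [-1.003, 0.385, 0.008, 0, -1.194, -0.259], TCP at [0.19, -0.595, 0.256] pointing down, gripper open.
Joint ranges: [-3.14, 3.14], [-1.21, 2.06], [-1.07, 1.41], [-3.16, 2.05], [-2.99, -0.16], [-3.1, 3.1]. Speed limits (rad/s): [2.79, 2.79, 3.14, 3.14, 3.14, 3.14].

### API

Orientations are given as a unit quaternion [x, y, z, w].
In Python, from cell import read_state, viewer, sign_off, bot gives the robot as it stands.
- The arm moves only by the tool step_arm, never from a script. Its argument "motion" is a list of rows, each a list of 3 entries, a list of its own where there are three numbers: the turn, a rotation vector about the world's x, y, z in rad, then the shift along the world's x, y, z in cm, then the closure, from 0 (fully open) to 1 (shut). A call has 1 to 12 rows; each row shifts and turns the commanded pose from where the row before left it; what a row does not reach is not made up. A row lasts 1/10 s, in which the tool goes at most 50 mm and 8.59 degrees, less where a joint would pass 70% of its speed; a pose out of reach is approached as far as the arm can. A call with a gripper value outside its range is refused whole. The fingers move at their own pace and stop on an object; the grip force is fixed at half the most. Time passes only in rows, so rows that do not move let the fingers close. It gives the time, the measured TCP pose, the force, the opening and the grip force at its end, in the units of the state.
- read_state(): the state, without advancing time (a new reading comes with each control period).
- viewer.camera(name): name is "scene" or "top"; returns (picture, depth): 400x640x3 uint8, blue, green, red; 400x640 float32, m along the optical axis (not along the pixel's ray), 0 where there is no reading.
- viewer.camera_info(name): a dict with "fx", "fy", "cx", "cy" (pixels), "view" (4x4, takes a point from world to camera coordinates). Camera axes: x right, y down, z forward; pixel columns grow to the right and rows downward; lengths in m; the calibration is good to about 2 mm. A picture is of the moment at which its call begins. camera_info takes no time and is no camera call.
- sign_off(): hands the job in; it is judged then, once.
The state is a dict: "time": time; "joint_pos": joint angles; "dq": joint speeds; "joint_efforts": joint torques, N m; "eef_pos": TCP position; "eef_rot": TCP orientation; "wrist_force": force on the tool from outside, world axes, zero at the start; "torque": the same for the moment, N m; "gripper_width": finger opening in m; "finger_force": force on a finger pad.
Only numpy, scipy, OpenCV 4.12 (cv2) and the standard library are available. Lean on these libraries where they do the work, as an engineer would, in place of code of your own. Each camera call takes 0.05 s, during which the arm holds its last target. There are 200 camera calls.

## Working session

There is one attempt and no reset: what is moved stays moved. The work goes in short steps, Python scripts to look and compute and a tool call to move; the robot and the scene stay as the last step left them, time stands still between calls to the robot, and variables do not carry over. Pictures are saved under pics/ and viewed, at most 10 in all, crops included, and the job is handed in when it is done.

Besides the shell and the picture viewer there is one more tool, called after "Emit:" by a JSON object that holds its "api" and its "payload". step_arm: Moves the arm, as the interface text tells. Its arguments: {"type":"object","properties":{"motion":{"type":"array","items":{"type":"array"}}},"required":["motion"]}

```bash
ls; mkdir -p pics
python3 - <<'E'
from cell import *
import cv2,numpy as np
s=read_state();print(s);print(bot.tcp_to_tips,[a for a in dir(bot) if a[0]!='_'])
for n in("scene","top"):
    p,d=viewer.camera(n);cv2.imwrite(f"pics/{n}0.png",p);np.save(f"{n}0.npy",d);i=viewer.camera_info(n);print(n,i)
E
```

```text
pics
{'time': 0.0, 'joint_pos': array([-1.00336771e+00,  3.85543685e-01,  6.62614404e-03, -4.87556855e-04,
       -1.19399668e+00, -2.58594276e-01]), 'dq': array([-0.00185775,  0.00087783,  0.00062261,  0.00055761,  0.00087417,
        0.00129219]), 'joint_efforts': array([-7.56906975e-04, -3.92289162e+01,  1.88397843e+01,  4.18612450e+00,
       -4.49957763e-03, -1.89511020e-06]), 'eef_pos': array([ 0.18982124, -0.59492183,  0.25523112]), 'eef_rot': array([-1.53715271e-01,  9.88114590e-01,  1.06084819e-03, -2.17498549e-04]), 'wrist_force': array([ 0.15609043,  0.46862092, -0.34253508]), 'torque': array([-0.05870967, -0.0292784 , -0.00696403]), 'finger_force': 0.0, 'gripper_width': 0.08538733742745623}
0.025 ['IKError', 'tcp_to_tips']
scene {'fx': 389.1290035065647, 'fy': 389.1290035065647, 'cx': 322.10350887150145, 'cy': 194.3803473333386, 'view': array([[ 0.9986373 ,  0.04975036,  0.01576238, -0.51830718],
       [ 0.05053932, -0.8466201 , -0.52979258, -0.12950251],
       [-0.01301262,  0.52986725, -0.84798076,  1.05059265],
       [ 0.        ,  0.        ,  0.        ,  1.        ]])}
top {'fx': 364.9543193545437, 'fy': 364.9543193545437, 'cx': 316.67977317450686, 'cy': 198.7846394266988, 'view': array([[ 0.01471103, -0.99971743,  0.01867196, -0.1761483 ],
       [-0.99592591, -0.01631168, -0.08868777,  0.55649599],
       [ 0.08896728, -0.0172912 , -0.99588445,  0.84964335],
       [ 0.        ,  0.        ,  0.        ,  1.        ]])}
```

View pics/scene0.png

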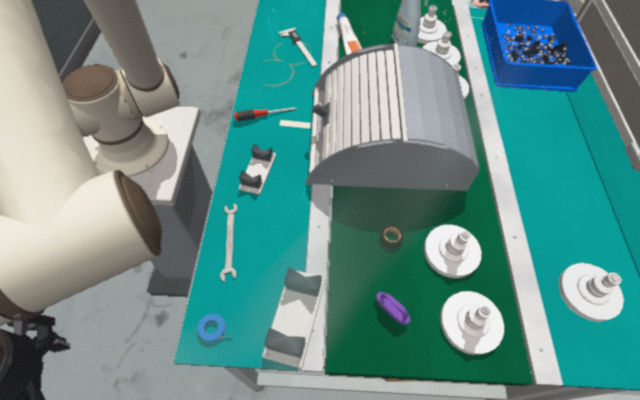

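View pics/top0.png

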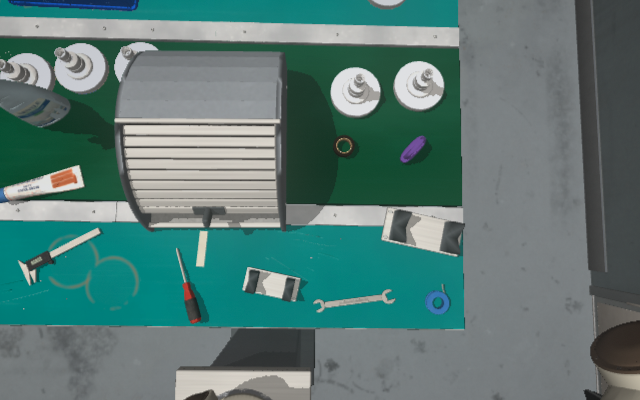

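Scene: grey store with door and its fin at top-view (207,215); two stands: small one at (271,284) and large one at (423,231); tape (344,146), purple brush (413,149), blue ring (437,301) is a look-alike. Measuring them from depth now.

```bash
cat > h.py <<'E'
import numpy as np,cv2
from cell import *
def cloud(n,d):
    i=viewer.camera_info(n);v,u=np.mgrid[:400,:640]
    P=np.stack([(u-i['cx'])/i['fx']*d,(v-i['cy'])/i['fy']*d,d],-1)
    V=i['view'];return (P-V[:3,3])@V[:3,:3]
def pix(n,p):
    i=viewer.camera_info(n);V=i['view'];c=V[:3,:3]@np.asarray(p)+V[:3,3]
    return i['fx']*c[0]/c[2]+i['cx'],i['fy']*c[1]/c[2]+i['cy']
E
python3 - <<'E'
from h import *
d=np.load('top0.npy');W=cloud('top',d);ok=d>0
def rect(m,nm):
    p=(W[m][:,:2]*1000).astype(np.float32);r=cv2.minAreaRect(p);print(nm,len(p),np.round(r[0],1),np.round(r[1],1),round(r[2],2),'z',np.round(np.percentile(W[m][:,2]*1000,[2,50,98]),1))
def box(u0,u1,v0,v1,z0,z1):
    m=np.zeros(d.shape,bool);m[v0:v1,u0:u1]=1;return m&ok&(W[...,2]>z0)&(W[...,2]<z1)
rect(box(230,310,255,310,.005,.2),'small');rect(box(230,310,255,310,.035,.2),'small blocks')
rect(box(375,465,195,262,.006,.2),'big');rect(box(375,465,195,262,.03,.2),'big blocks');rect(box(375,465,195,262,.055,.08),'big tops')
rect(box(325,365,130,165,.01,.2),'tape');rect(box(395,435,130,168,.01,.2),'brush')
rect(box(110,295,45,232,.03,.3),'store')
rect(box(110,295,45,232,.1,.3),'store>.1')
for v in(90,110,150,190,210,225):print(v,[ (u,np.round(W[v,u]*1000).astype(int).tolist()) for u in(118,130,200,207,270,283,287)])
for v in range(200,232,3):print(v,np.round(W[v,200:216:2]*1000).astype(int).tolist())
for n in('top','scene'):
    V=viewer.camera_info(n)['view'];print(-V[:3,:3].T@V[:3,3])
p=cv2.imread('pics/top0.png');c=np.hstack([cv2.resize(p[180:260,100:240],None,fx=3,fy=3),cv2.resize(p[195:275,375:475],(300,240))]);c2=cv2.resize(p[250:315,225:325],None,fx=3,fy=3)
o=np.zeros((440,720,3),np.uint8);o[:240,:720]=c[:, :720];o[240:435,:300]=c2;cv2.imwrite('pics/c1.png',o)
E
```

```text
small 1326 [378.1 -64.9] [131.4 102.8] 79.99 z [ 5.7  9.8 44.7]
small blocks 225 [355.6 -61.2] [107.4  50.3] 78.47 z [35.2 41.4 46. ]
big 2704 [ 487.3 -419.1] [117.4 215. ] 0.2 z [ 7.2 14.1 64.3]
big blocks 972 [ 485.3 -425.7] [157.8  72.2] 78.59 z [31.8 50.2 65.3]
big tops 360 [ 485.5 -425. ] [155.6  72.2] 78.59 z [55.4 61.4 66.4]
tape 240 [ 693.4 -231.3] [50.9 51.9] 45.15 z [10.9 18.8 21.7]
brush 346 [ 687.6 -401.3] [27.9 82.7] 45.87 z [19.2 24.2 56.5]
store 27883 [697.7 101.9] [420.3 382.8] 0.86 z [ 36.4 159.1 184.5]
store>.1 24861 [685.9  76.2] [393.4 331.8] 0.82 z [104.5 163.5 184.8]
90 [(118, [760, 240, 175]), (130, [761, 216, 175]), (200, [765, 76, 172]), (207, [765, 62, 172]), (270, [767, -66, 175]), (283, [791, -88, 115]), (287, [838, -89, -1])]
110 [(118, [716, 234, 182]), (130, [716, 210, 184]), (200, [720, 72, 181]), (207, [720, 58, 182]), (270, [723, -68, 182]), (283, [748, -89, 110]), (287, [785, -90, 1])]
150 [(118, [637, 233, 174]), (130, [640, 214, 165]), (200, [642, 73, 167]), (207, [643, 59, 166]), (270, [645, -68, 163]), (283, [660, -90, 101]), (287, [683, -92, 0]
[... 1283 characters left out ...]
11, 20], [506, 79, 113], [506, 74, 114], [506, 70, 115], [506, 66, 112], [507, 65, 99], [509, 82, 19], [509, 77, 21]]
221 [[502, 110, 22], [500, 78, 114], [500, 73, 116], [500, 69, 117], [500, 66, 111], [500, 66, 96], [502, 82, 22], [502, 77, 21]]
224 [[494, 105, 37], [495, 100, 38], [493, 76, 107], [494, 72, 106], [494, 68, 105], [495, 82, 36], [495, 78, 34], [495, 73, 36]]
227 [[488, 115, 2], [488, 110, 2], [488, 106, 0], [488, 102, -2], [488, 97, -3], [488, 92, -2], [488, 86, 3], [488, 82, 0]]
230 [[480, 115, 1], [480, 111, 0], [481, 106, -1], [481, 101, 0], [481, 96, 0], [481, 91, 0], [481, 86, 0], [481, 82, -1]]
[ 0.48122964 -0.15232979  0.89879002]
[ 0.53781682 -0.6405281   0.83044264]
```

View pics/c1.png

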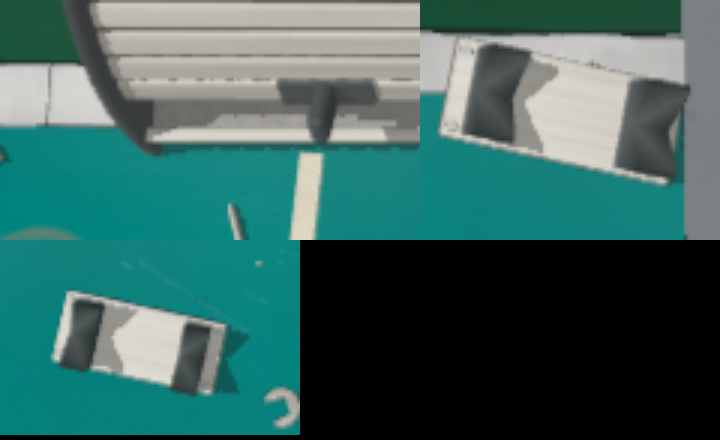

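Big stand at top (423,231): block span 156 x 72 mm, 63 high, which fits the description; the small one at (271,284) (107 x 50, 45 high) does not. The crop confirms this and shows the fin with the door slightly ajar. Next I refine the store's origin.

```bash
cat >> h.py <<'E'
YAW=np.radians(0.8)
E
python3 - <<'E'
from h import *
from scipy.optimize import least_squares
d=np.load('top0.npy');W=cloud('top',d)*1000
def fit(m,R=None):
    p=W[m];p=p[(p[:,2]>60)]
    f=lambda q:np.hypot(p[:,0]-q[0]-.014*(p[:,1]-74),p[:,2]+50)-q[1]
    r=least_squares(f,[705,230],loss='soft_l1');print(r.x,np.std(r.fun),len(p))
m=np.zeros(d.shape,bool);m[60:115,140:265]=1;fit(m)
m=np.zeros(d.shape,bool);m[130:205,140:265]=1;fit(m)
# lip front
for u in(165,180,230,250,265):
    c=W[218:232,u];print(u,[(int(x),int(z)) for x,y,z in c])
p=cv2.imread('pics/top0.png')
# hood/door seam
for u in(150,200,250):
    g=p[112:130,u].astype(int).sum(1);k=112+np.argmax(np.diff(g));print('seam',u,k,W[k,u])
# wall sides
for v in(90,130,170):
    r=[(W[v,u,1],W[v,u,2]) for u in range(640) if W[v,u,2]>120]; print(v,r[0],r[-1],W[v,200,0])
E
```

```text
[704.47546349 232.52535013] 52.03109575263633 6875
[704.77881858 223.56436648] 47.75531519845225 9375
165 [(507, 22), (505, 19), (502, 21), (500, 18), (497, 34), (495, 35), (493, 37), (490, 34), (488, 34), (486, 0), (484, 0), (481, 2), (479, 0), (476, 1)]
180 [(508, 20), (505, 18), (503, 19), (501, 24), (498, 33), (496, 35), (493, 37), (491, 34), (489, 35), (486, 2), (484, 1), (482, -1), (479, 0), (477, 2)]
230 [(510, 18), (507, 18), (505, 18), (502, 20), (500, 32), (497, 34), (495, 36), (493, 37), (490, 34), (488, 0), (486, 0), (483, 3), (481, 0), (479, 0)]
250 [(510, 22), (508, 20), (481, 898), (503, 20), (500, 36), (498, 34), (496, 35), (493, 35), (491, 33), (489, -2), (487, 0), (484, -1), (482, -1), (479, -3)]
265 [(511, 21), (509, 17), (506, 23), (504, 22), (501, 35), (499, 35), (496, 34), (494, 35), (492, 35), (490, 0), (487, 1), (485, -3), (482, 0), (480, -1)]
seam 150 124 [693.81141046 176.30088076 166.56747551]
seam 200 124 [696.04261894  75.39186738 165.95980104]
seam 250 125 [693.67773595 -27.75357197 173.93981526]
90 (np.float64(479.3873284746897), np.float64(170.58426949201603)) (np.float64(-152.32979265318656), np.float64(898.7900185193298)) 765.0631604488913
130 (np.float64(240.37962455812306), np.float64(180.46557702869134)) (np.float64(-89.19632651091136), np.float64(132.14743052484212)) 681.7524842707352
170 (np.float64(-152.32979265318656), np.float64(898.7900185193298)) (np.float64(-90.68130143051117), np.float64(125.65093119449452)) 604.3414492103386
```

Emit:
{"api": "step_arm", "payload": {"motion": [[[0,0,0.14],[2,3.5,1.5],0],[[0,0,0.14],[2,4,1.5],0],[[0,0,0.14],[2,4,1],0],[[0,0,0.14],[2,4,0.5],0],[[0,0,0.14],[2,4,0],0],[[0,0,0.14],[2,4,0],0],[[0,0,0.14],[2,4,0],0],[[0,0,0.14],[2,4,0],0],[[0,0,0.14],[2,4,0],0],[[0,0,0.14],[2,4,0],0]]}}

```text
time: 1.1
eef_pos: [0.3901, -0.1986, 0.3012]
eef_rot: [0.756, -0.655, -0.0, -0.0]
wrist_force: [1.1, -1.3, -0.8]
gripper_width: 0.0857
finger_force: 0.0
```

Emit:
{"api": "step_arm", "payload": {"motion": [[[0,0,0.132],[0.5,2.5,-1],0],[[0,0,0.132],[0.5,2.5,-1],0],[[0,0,0.132],[0.5,2.5,-1],0],[[0,0,0.132],[0.5,2.5,-1],0],[[0,0,0.132],[0.5,2.5,-1],0],[[0,0,0.132],[0.5,2.5,-1],0],[[0,0,0.132],[0.5,2.5,-1],0],[[0,0,0.132],[0.5,2.5,-1],0],[[0,0,0.132],[0.5,2.5,-1],0],[[0,0,0.132],[0.5,2.5,-1],0],[[0,0,0.132],[0.5,2.2,-1],0]]}}

```text
time: 2.2
eef_pos: [0.4448, 0.0727, 0.1907]
eef_rot: [1.0, 0.013, -0.0, 0.0]
wrist_force: [0.1, -0.2, 0.2]
gripper_width: 0.0861
finger_force: 0.0
```

Emit:
{"api": "step_arm", "payload": {"motion": [[[0,-0.122,0],[0,0,0],0],[[0,-0.122,0],[0,0,0],0],[[0,-0.122,0],[0,0,0],0],[[0,-0.122,0],[0,0,0],0],[[0,-0.122,0],[0,0,0],0],[[0,0,0],[0,0,0],0]]}}

```text
time: 2.8
eef_pos: [0.4669, 0.0515, 0.2069]
eef_rot: [0.972, -0.002, 0.233, 0.022]
wrist_force: [0.6, -1.2, -0.1]
gripper_width: 0.0856
finger_force: 0.0
```

Run:
```python
from h import *
from scipy.spatial.transform import Rotation as R
s=read_state();print(np.round(s['joint_pos'],3),s['eef_pos'],s['eef_rot']);print(R.from_quat(s['eef_rot']).as_matrix().round(3))
```

```text
[ 0.469 -0.014 -0.981  0.906 -0.314  0.269] [0.46687886 0.05154503 0.20685915] [ 0.9723454  -0.00158396  0.23251035  0.02192831]
[[ 0.892 -0.013  0.452]
 [ 0.007 -0.999 -0.043]
 [ 0.452  0.042 -0.891]]
```

Emit:
{"api": "step_arm", "payload": {"motion": [[[0,0.1,0],[0.4,1,-0.5],0],[[0,0.1,0],[0.4,1,-0.5],0],[[0,0,0],[0,0,0],0],[[0,0,0],[0,0,0],0]]}}

```text
time: 3.2
eef_pos: [0.4794, 0.0624, 0.2032]
eef_rot: [0.985, -0.003, 0.169, 0.027]
wrist_force: [0.4, -0.3, -0.5]
gripper_width: 0.0854
finger_force: 0.0
```

```bash
cat >> h.py <<'E'
from scipy.spatial.transform import Rotation as R
def st():
    s=read_state();M=R.from_quat(s['eef_rot']).as_matrix()
    print(round(s['time'],2),'q',np.round(s['joint_pos'],2),'tcp',np.round(s['eef_pos']*1000,1),'F',np.round(s['wrist_force'],1),'w',round(s['gripper_width']*1000,1),'ff',round(s['finger_force'],1))
    print('tilt',np.degrees(np.arctan2(M[0,2],-M[2,2])).round(1),'M',M.round(3).tolist());return s,M
E
python3 -c "
from h import *
s,M=st()
w=np.radians(15)
y=np.array([.016,-1,0]);z=np.array([np.sin(w),0.004,-np.cos(w)]);x=np.cross(y,z);x/=np.linalg.norm(x);y=np.cross(z,x);T=np.stack([x,y,z],1)
print((R.from_matrix(T@M.T)).as_rotvec())"
```

```text
3.2 q [ 0.56  0.06 -0.77  0.46 -0.52  0.62] tcp [479.4  62.4 203.2] F [ 0.4 -0.3 -0.5] w 85.4 ff 0.0
tilt 19.4 M [[0.943, -0.015, 0.332], [0.003, -0.999, -0.054], [0.332, 0.052, -0.942]]
[0.05135794 0.07733778 0.02945043]
```

Emit:
{"api": "step_arm", "payload": {"motion": [[[0.05,0.077,0.03],[-0.5,1,-0.6],0],[[0,0,0],[0,0,0],0],[[0,0,0],[0,0,0],0],[[0,0,0],[0,0,0],0]]}}

```text
time: 3.6
eef_pos: [0.4737, 0.0705, 0.1974]
eef_rot: [0.991, 0.008, 0.131, 0.001]
wrist_force: [-0.7, 0.0, -0.3]
gripper_width: 0.0854
finger_force: 0.0
```

```bash
python3 -c "
from h import *
s,M=st()
w=np.radians(15)
y=np.array([.016,-1,0]);z=np.array([np.sin(w),0.004,-np.cos(w)]);x=np.cross(y,z);x/=np.linalg.norm(x);y=np.cross(z,x);T=np.stack([x,y,z],1)
print((R.from_matrix(T@M.T)).as_rotvec())"
```

```text
3.6 q [ 0.56  0.08 -0.68  0.25 -0.6   0.83] tcp [473.7  70.5 197.4] F [-0.7  0.  -0.3] w 85.4 ff 0.0
tilt 15.1 M [[0.965, 0.016, 0.26], [0.017, -1.0, -0.0], [0.26, 0.004, -0.966]]
[4.33679260e-03 1.28373122e-03 7.76682784e-05]
```

Emit:
{"api": "step_arm", "payload": {"motion": [[[0,0,0],[0.6,0.2,-2.2],0],[[0,0,0],[0.6,0,-2.2],0],[[0,0,0],[0.6,0,-2.2],0],[[0,0,0],[0.6,0,-2.1],0],[[0,0,0],[0,0,0],1],[[0,0,0],[0,0,0],1],[[0,0,0],[0,0,0],1],[[0,0,0],[0,0,0],1],[[0,0,0],[0,0,0],1],[[0,0,0],[0,0,0],1]]}}

```text
time: 4.6
eef_pos: [0.4978, 0.0725, 0.1111]
eef_rot: [0.991, 0.007, 0.131, 0.0]
wrist_force: [0.1, -4.6, 2.6]
gripper_width: 0.0131
finger_force: 61.2
```

Run:
```python
from h import *
def G(phi,t,r=257,O=(704.6,-50)):
    p=np.radians(phi);t=np.radians(t);return np.array([O[0]-r*np.cos(p)-6*np.sin(t),O[1]+r*np.sin(p)+6*np.cos(t)])
ph=np.linspace(37,79.4,15);tt=np.linspace(15,-20,15)
P=np.array([G(a,b) for a,b in zip(ph,tt)])
print(np.round(np.diff(P,axis=0)/10,2).tolist(),np.radians(35/14),P[0],P[-1])
```

```text
[[0.87, 1.07], [0.93, 1.02], [0.98, 0.97], [1.03, 0.92], [1.08, 0.86], [1.12, 0.81], [1.16, 0.75], [1.2, 0.68], [1.23, 0.62], [1.26, 0.55], [1.29, 0.49], [1.32, 0.42], [1.34, 0.35], [1.35, 0.28]] 0.04363323129985824 [497.79775965 110.46201591] [659.37662375 208.25254046]
```

Emit:
{"api": "step_arm", "payload": {"motion": [[[0,0.044,0],[0.87,0.02,1.07],1],[[0,0.044,0],[0.93,0.02,1.02],1],[[0,0.044,0],[0.98,0.02,0.97],1],[[0,0.044,0],[1.03,0.02,0.92],1],[[0,0.044,0],[1.08,0.02,0.86],1],[[0,0.044,0],[1.12,0.02,0.81],1],[[0,0.044,0],[1.16,0.02,0.75],1],[[0,0.044,0],[1.2,0.02,0.68],1]]}}

```text
time: 5.4
eef_pos: [0.5775, 0.0735, 0.1791]
eef_rot: [0.999, 0.007, -0.052, -0.0]
wrist_force: [-2.9, -2.9, -6.2]
gripper_width: 0.013
finger_force: 64.5
```

Emit:
{"api": "step_arm", "payload": {"motion": [[[0,0.044,0],[1.23,0.02,0.62],1],[[0,0.044,0],[1.26,0.02,0.55],1],[[0,0.044,0],[1.29,0.02,0.49],1],[[0,0.044,0],[1.32,0.02,0.42],1],[[0,0.044,0],[1.34,0.02,0.35],1],[[0,0.044,0],[1.35,0.02,0.28],1],[[0,0,0],[0,0,0],1],[[0,0,0],[0,0,0],1]]}}

```text
time: 6.2
eef_pos: [0.6592, 0.0747, 0.2075]
eef_rot: [0.984, 0.007, -0.177, -0.001]
wrist_force: [-0.1, -5.7, -2.9]
gripper_width: 0.0126
finger_force: 64.6
```

Emit:
{"api": "step_arm", "payload": {"motion": [[[0,0,0],[0,0,0],0],[[0,0,0],[0,0,0],0],[[0,0,0],[0,0,0],0],[[0,0,0],[0,0,0],0],[[0,0,0],[0.7,0,2],0],[[0,0,0],[0.7,0,2],0],[[0,0,0],[0.7,0,2],0],[[0,0,0],[0,0,3],0],[[0,0,0],[-2,0,1],0],[[0,-0.1,0],[-4,1,0],0],[[0,-0.1,0],[-4,2,0],0],[[0,-0.1,0],[-4,3,0],0]]}}

```text
time: 7.4
eef_pos: [0.5399, 0.1362, 0.3087]
eef_rot: [1.0, 0.007, -0.024, -0.002]
wrist_force: [-0.7, 3.5, 1.2]
gripper_width: 0.0852
finger_force: 0.0
```

Emit:
{"api": "step_arm", "payload": {"motion": [[[0,-0.05,0],[-4,3.5,0],0],[[0,0,0],[-4,3.5,0],0],[[0,0,0],[-3,3.5,0],0],[[0,0,0],[-2,3,0],0],[[0,0,0],[0,0,0],0]]}}

```text
time: 7.9
eef_pos: [0.4132, 0.27, 0.3093]
eef_rot: [1.0, 0.011, -0.001, -0.003]
wrist_force: [-0.2, 0.4, 0.3]
gripper_width: 0.0853
finger_force: 0.0
```

Run:
```python
from h import *
st()
for n in("scene","top"):
    p,d=viewer.camera(n);cv2.imwrite(f"pics/{n}1.png",p);np.save(f"{n}1.npy",d)
a=cv2.imread('pics/top1.png')[100:240,100:300];b=cv2.imread('pics/scene1.png')[40:200,290:490]
o=np.zeros((480,800,3),np.uint8);o[:280,:400]=cv2.resize(a,None,fx=2,fy=2);o[:320,400:]=cv2.resize(b,None,fx=2,fy=2);cv2.imwrite('pics/c2.png',o)
```

```text
7.9 q [ 0.91  0.12 -0.21 -0.01 -1.23  0.69] tcp [413.2 270.  309.3] F [-0.2  0.4  0.3] w 85.3 ff 0.0
tilt -0.1 M [[1.0, 0.021, -0.003], [0.021, -1.0, 0.005], [-0.002, -0.005, -1.0]]
```

View pics/c2.png

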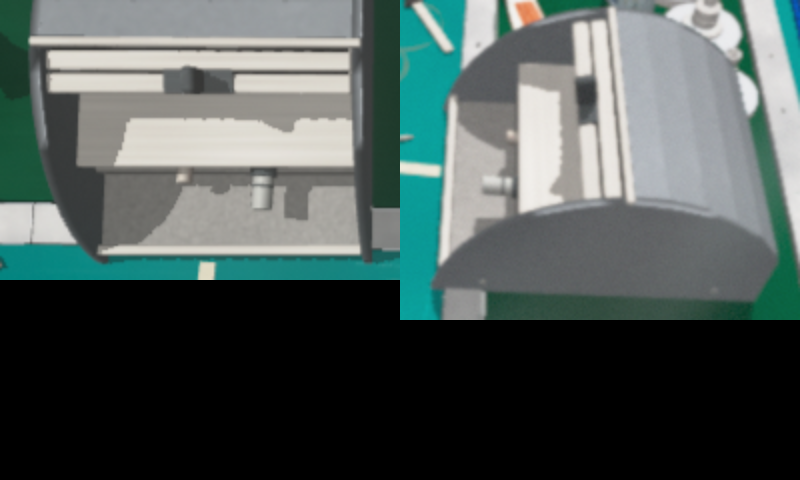

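The open store: two ends show under the cover. Top (231,195) is bright, thick and sticks out with a strip of dark handle; top (191,187) is thin and barely out. The first fits the bar (24 mm, 40–50 mm out); measuring both.

Run:
```python
from h import *
d=np.load('top1.npy');W=cloud('top',d)*1000
p=cv2.imread('pics/top1.png')
def S(P):
    q=P-np.array([704.6,76,0]);c,s=np.cos(.016),np.sin(.016);return np.stack([q[...,0]*c+q[...,1]*s,-q[...,0]*s+q[...,1]*c,q[...,2]],-1)
for nm,(u0,u1,v0,v1) in dict(bar=(215,250,183,212),plug=(180,205,183,200)).items():
    m=np.zeros(d.shape,bool);m[v0:v1,u0:u1]=1;m&=(W[...,2]>56)&(W[...,2]<82)
    q=S(W[m]);print(nm,len(q),q.min(0).round(1),q.max(0).round(1),'top',np.percentile(q[:,2],95).round(1))
    r=cv2.minAreaRect(W[m][:,:2].astype(np.float32));print(r, W[m][:,0].min(), )
    for v in range(v0,v1,3):
        k=m[v]
        if k.any(): print(v,W[v][k].mean(0).round(1),np.ptp(W[v][k][:,1]).round(1))
m=np.zeros(d.shape,bool);m[140:190,150:270]=1;m&=(W[...,2]>85)&(W[...,2]<102)
q=S(W[m]);print('cover front',np.percentile(q,[1,99],0).round(1))
```

```text
bar 242 [-165.1  -59.1   60.8] [-117.1  -31.    80.9] top 78.8
((564.2628784179688, 28.76087188720703), (47.949127197265625, 28.02391242980957), 0.7480412721633911) 540.2114517194046
183 [587.5  27.9  75.5] 27.4
186 [580.7  27.7  75.2] 27.1
189 [574.   27.8  73.8] 20.9
192 [567.1  27.4  74.2] 21.3
195 [560.3  28.4  73.9] 18.8
198 [553.5  28.1  74. ] 19.4
201 [546.7  27.9  73.9] 19.4
204 [540.4  28.1  66.9] 19.7
plug 64 [-133.4   36.6   61.6] [-116.5   54.    71.7] top 70.9
((578.99560546875, 119.34451293945312), (16.938024520874023, 16.669191360473633), 4.37560510635376) 570.5483850781354
183 [586.8 119.   68.4] 15.0
186 [579.9 118.7  68.6] 15.4
189 [573.  118.2  69.1] 16.0
cover front [[-118.4 -132.1   93.2]
 [ -39.8  126.1   99.8]]
```

Emit:
{"api": "step_arm", "payload": {"motion": [[[0,0,0],[1.8,-3,-1.1],0],[[0,0,0],[1.8,-3,-1.1],0],[[0,0,0],[1.8,-3,-1.1],0],[[0,0,0],[1.8,-3,-1.1],0],[[0,0,0],[1.8,-3,-1.1],0],[[0,0,0],[1.8,-3,-1.1],0],[[0,0,0],[1.8,-3,-1.1],0],[[0,0,0],[1.9,-3.1,-1.2],0],[[0,0,0],[0,0,-3],0],[[0,0,0],[0,0,0],0]]}}

```text
time: 9.0
eef_pos: [0.5583, 0.0233, 0.1852]
eef_rot: [1.0, 0.005, -0.006, -0.0]
wrist_force: [-0.1, 0.3, 0.1]
gripper_width: 0.0851
finger_force: 0.0
```

Emit:
{"api": "step_arm", "payload": {"motion": [[[0,0,0],[0,0.5,-2.5],0],[[0,0,0],[0,0,-3],0],[[0,0,0],[0,0,-3],0],[[0,0,0],[0,0,-2.4],0],[[0,0,0],[0,0,0],0.3],[[0,0,0],[0,0,0],1],[[0,0,0],[0,0,0],1],[[0,0,0],[0,0,0],1],[[0,0,0],[0,0,0],1],[[0,0,0],[0,0,0],1]]}}

```text
time: 10.0
eef_pos: [0.5614, 0.0313, 0.0822]
eef_rot: [1.0, 0.008, -0.0, -0.001]
wrist_force: [-1.9, 0.9, 5.3]
gripper_width: 0.0218
finger_force: 57.7
```

```bash
python3 -c "
from h import *
st()"
```

```text
10.0 q [ 0.34  0.47 -0.36 -0.   -0.75  1.25] tcp [561.4  31.3  82.2] F [-1.9  0.9  5.3] w 21.8 ff 57.7
tilt -0.1 M [[1.0, 0.016, -0.001], [0.016, -1.0, 0.003], [-0.001, -0.003, -1.0]]
```

Emit:
{"api": "step_arm", "payload": {"motion": [[[0,0,0],[0,0,0],0.4],[[0,0,0],[0,0,0],0.4],[[0,0,0],[0,0,0],0.4],[[0,0,0],[-0.1,-0.1,-0.6],0.4],[[0,0,0],[0,0,-0.6],0.4],[[0,0,0],[0,0,0],1],[[0,0,0],[0,0,0],1],[[0,0,0],[0,0,0],1],[[0,0,0],[0,0,0],1]]}}

```text
time: 10.9
eef_pos: [0.5593, 0.03, 0.0682]
eef_rot: [1.0, 0.008, -0.002, -0.001]
wrist_force: [0.0, 0.5, -0.8]
gripper_width: 0.022
finger_force: 58.5
```

Emit:
{"api": "step_arm", "payload": {"motion": [[[0,0,0],[0,0,0.4],1],[[0,0,0],[-1,-0.02,0],1],[[0,0,0],[-1.5,-0.02,0],1],[[0,0,0],[-1.5,-0.02,0],1],[[0,0,0],[-1.5,-0.02,0],1],[[0,0,0],[-1.5,-0.03,0],1],[[0,0,0],[-1.5,-0.03,0],1],[[0,0,0],[-1.5,-0.03,0],1],[[0,0,0],[-1.5,-0.03,0],1],[[0,0,0],[-1,-0.02,0],1],[[0,0,0],[0,0,0],1]]}}

```text
time: 12.0
eef_pos: [0.4327, 0.0275, 0.0724]
eef_rot: [1.0, 0.008, -0.003, -0.001]
wrist_force: [1.1, -0.4, -2.8]
gripper_width: 0.022
finger_force: 58.6
```

Emit:
{"api": "step_arm", "payload": {"motion": [[[0,0,0],[-0.5,0,1],1],[[0,0,0],[-0.5,0,2],1],[[0,0,0],[0,0,3],1],[[0,0,0],[0,0,3],1],[[0,0,0],[0,0,3],1],[[0,0,0],[0,0,1],1],[[0,0,0],[0,0,0],1]]}}

```text
time: 12.7
eef_pos: [0.4253, 0.0283, 0.2038]
eef_rot: [1.0, 0.008, 0.0, -0.002]
wrist_force: [-0.6, 0.6, -3.3]
gripper_width: 0.0223
finger_force: 58.7
```

Run:
```python
from h import *
st()
for n in("scene","top"):
    p,d=viewer.camera(n);cv2.imwrite(f"pics/{n}2.png",p);np.save(f"{n}2.npy",d)
a=cv2.imread('pics/top2.png')[100:300,120:420];b=cv2.imread('pics/scene2.png')[40:240,190:490]
cv2.imwrite('pics/c3.png',np.hstack([cv2.resize(a,(400,267)),cv2.resize(b,(400,267))]))
```

```text
12.7 q [ 0.45  0.09 -0.53 -0.   -0.95  1.14] tcp [425.3  28.3 203.8] F [-0.6  0.6 -3.3] w 22.3 ff 58.7
tilt 0.0 M [[1.0, 0.015, 0.0], [0.015, -1.0, 0.004], [0.0, -0.004, -1.0]]
```

View pics/c3.png

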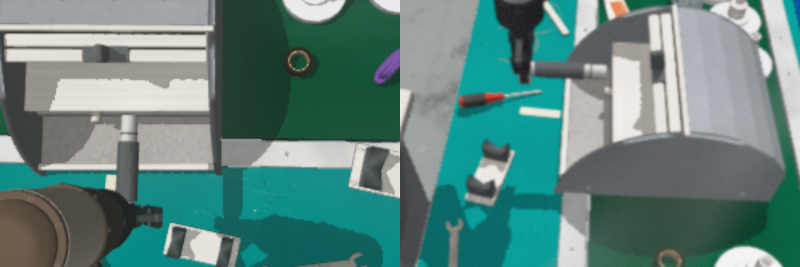

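The bar hangs level from the gripper, pointing to +x (handle at crop (128,160) left). It goes to the free spot next.

Emit:
{"api": "step_arm", "payload": {"motion": [[[0,0,-0.13],[0,-2.3,0],1],[[0,0,-0.13],[0,-2.3,0],1],[[0,0,-0.13],[0,-2.3,0],1],[[0,0,-0.13],[0,-2.3,0],1],[[0,0,-0.13],[0,-2.3,0],1],[[0,0,-0.13],[0,-2.3,0],1],[[0,0,-0.13],[0,-2.3,0],1],[[0,0,-0.13],[0,-2.3,0],1],[[0,0,-0.13],[0,-2.3,0],1],[[0,0,-0.13],[0,-2.3,0],1],[[0,0,-0.13],[0,-2.4,0],1],[[0,0,-0.14],[0,-2.4,0],1]]}}

```text
time: 14.0
eef_pos: [0.4235, -0.2508, 0.2]
eef_rot: [0.711, -0.703, -0.003, -0.001]
wrist_force: [0.2, 0.8, -1.3]
gripper_width: 0.0223
finger_force: 59.1
```

Emit:
{"api": "step_arm", "payload": {"motion": [[[0,0,0],[2.5,0,0],1],[[0,0,0],[3,0,-1],1],[[0,0,0],[3,0,-2],1],[[0,0,0],[3,0,-2],1],[[0,0,0],[3,0,-2],1],[[0,0,0],[2,0,-2],1],[[0,0,0],[0,0,0],1],[[0,0,0],[0,0,0],1]]}}

```text
time: 14.8
eef_pos: [0.5881, -0.2498, 0.1093]
eef_rot: [0.713, -0.701, -0.003, -0.001]
wrist_force: [-0.8, -0.0, -1.6]
gripper_width: 0.0227
finger_force: 59.1
```

```bash
python3 -c "
from h import *
st()"
```

```text
14.8 q [-0.15  0.54 -0.13 -0.01 -0.9   0.17] tcp [ 588.1 -249.8  109.3] F [-0.8 -0.  -1.6] w 22.7 ff 59.1
tilt -0.2 M [[0.016, -1.0, -0.003], [-1.0, -0.016, 0.005], [-0.005, 0.003, -1.0]]
```

Emit:
{"api": "step_arm", "payload": {"motion": [[[0,0,0],[0,0,-2.5],1],[[0,0,0],[0,0,-2.5],1],[[0,0,0],[0,0,-2],1],[[0,0,0],[0,0,-1],1],[[0,0,0],[0,0,0],1],[[0,0,0],[0,0,0],1]]}}

```text
time: 15.4
eef_pos: [0.5899, -0.2504, 0.0335]
eef_rot: [0.713, -0.701, 0.0, -0.003]
wrist_force: [0.3, 0.4, -1.3]
gripper_width: 0.0227
finger_force: 59.3
```

Emit:
{"api": "step_arm", "payload": {"motion": [[[0,0,0],[0,0,-0.3],1],[[0,0,0],[0,0,-0.2],1],[[0,0,0],[0,0,0],0.5],[[0,0,0],[0,0,0],0.5],[[0,0,0],[0,0,0],0.5],[[0,0,0],[0,0,0],0.5],[[0,0,0],[0,0,2],0.5],[[0,0,0],[0,0,3],0.5],[[0,0,0],[-2,0,4],0.3],[[0,0,0],[-4,2,4],0],[[0,0,0],[-4,4,0],0],[[0,0,0],[-4,4,0],0]]}}

```text
time: 16.6
eef_pos: [0.4648, -0.1623, 0.1519]
eef_rot: [0.712, -0.702, 0.001, -0.003]
wrist_force: [-0.0, 0.9, 0.8]
gripper_width: 0.0853
finger_force: 0.0
```

Run:
```python
from h import *
st()
for n in("scene","top"):
    p,d=viewer.camera(n);cv2.imwrite(f"pics/{n}3.png",p);np.save(f"{n}3.npy",d)
W=cloud('top',d)*1000
m=(W[...,0]>540)&(W[...,0]<650)&(W[...,1]<-180)&(W[...,1]>-420)&(W[...,2]>8)&(W[...,2]<45)
n,l,s,c=cv2.connectedComponentsWithStats(m.astype(np.uint8))
for i in range(1,n):
    if s[i,4]>60:
        q=W[l==i];print(s[i],cv2.minAreaRect(q[:,:2].astype(np.float32)),np.percentile(q[:,2],[50,95]))
a=cv2.imread('pics/top3.png')[110:310,270:470];b=cv2.imread('pics/scene3.png')[150:350,230:430]
cv2.imwrite('pics/c4.png',np.hstack([cv2.resize(a,(400,400)),cv2.resize(b,(400,400))]))
```

```text
16.6 q [-0.01  0.27 -0.46 -0.01 -0.84  0.03] tcp [ 464.8 -162.3  151.9] F [-0.   0.9  0.8] w 85.3 ff 0.0
tilt 0.3 M [[0.015, -1.0, 0.006], [-1.0, -0.015, 0.004], [-0.004, -0.006, -1.0]]
[342 181  67  13 726] ((591.530517578125, -308.289306640625), (159.72450256347656, 28.401498794555664), 89.42552185058594) [25.35058413 29.61125665]
```

View pics/c4.png

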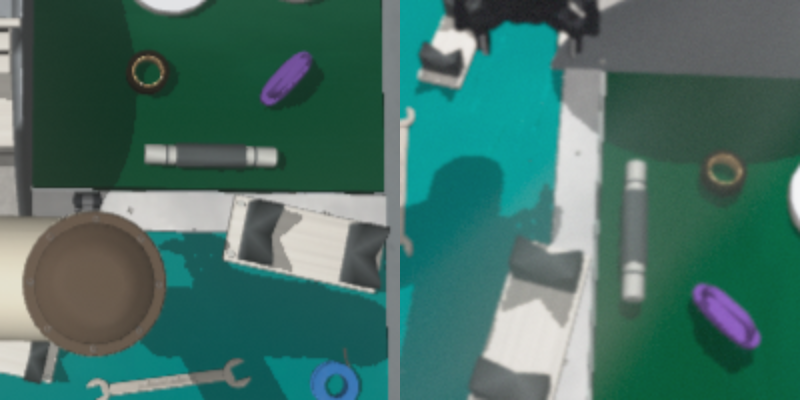

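The bar lies flat on the free spot: top crop (210,155), mid (591,-308) mm. Tape and brush look untouched. Next, grip the handle at its middle.

Emit:
{"api": "step_arm", "payload": {"motion": [[[0,0,-0.025],[2.2,-2.4,0],0.4],[[0,0,0],[3,-3.5,0],0.4],[[0,0,0],[3,-3.5,0],0.4],[[0,0,0],[3,-3.5,-2],0.4],[[0,0,0],[1.5,-1.7,-3],0.4],[[0,0,0],[0,0,0],0.4],[[0,0,0],[0,0,0],0.4]]}}

```text
time: 17.4
eef_pos: [0.5917, -0.3088, 0.0995]
eef_rot: [-0.704, 0.71, 0.002, 0.001]
wrist_force: [-0.5, -0.4, 0.2]
gripper_width: 0.0509
finger_force: 0.0
```

```bash
python3 -c "
from h import *
st()"
```

```text
17.4 q [-0.24  0.59 -0.06 -0.01 -0.92  0.23] tcp [ 591.7 -308.8   99.5] F [-0.5 -0.4  0.2] w 50.9 ff 0.0
tilt -0.0 M [[-0.009, -1.0, -0.0], [-1.0, 0.009, 0.004], [-0.004, 0.0, -1.0]]
```

Emit:
{"api": "step_arm", "payload": {"motion": [[[0,0,0],[0,0,-3],0.4],[[0,0,0],[0,0,-3],0.4],[[0,0,0],[0,0,-1.1],0.4],[[0,0,0],[0,0,0],0.4],[[0,0,0],[0,0,0],1],[[0,0,0],[0,0,0],1],[[0,0,0],[0,0,0],1],[[0,0,0],[0,0,0],1],[[0,0,0],[0,0,0],1]]}}

```text
time: 18.3
eef_pos: [0.5935, -0.3088, 0.0324]
eef_rot: [-0.704, 0.71, -0.001, 0.003]
wrist_force: [-1.0, 1.6, 6.9]
gripper_width: 0.0264
finger_force: 61.7
```

Emit:
{"api": "step_arm", "payload": {"motion": [[[0,0,0],[0,0,1],1],[[0,0,0],[0,0,3],1],[[0,0,0],[0,0,4],1],[[0,0,-0.063],[-1,-1,4],1],[[0,0,-0.063],[-2.5,-3,0],1],[[0,0,-0.062],[-2.5,-3,0],1],[[0,0,0],[-2.5,-3,0],1],[[0,0,0],[-2.3,-1.7,0],1],[[0,0,0],[0,0,0],1],[[0,0,0],[0,0,0],1]]}}

```text
time: 19.3
eef_pos: [0.4837, -0.426, 0.15]
eef_rot: [-0.634, 0.774, 0.0, 0.002]
wrist_force: [-0.1, 0.4, -1.3]
gripper_width: 0.0261
finger_force: 60.7
```

```bash
python3 -c "
from h import *
s,M=st();print('yaw',np.degrees(np.arctan2(M[1,0],M[0,0])))"
```

```text
19.3 q [-0.47  0.5  -0.08 -0.01 -0.99  0.28] tcp [ 483.7 -426.   150. ] F [-0.1  0.4 -1.3] w 26.1 ff 60.7
tilt 0.2 M [[-0.197, -0.98, 0.004], [-0.98, 0.197, 0.003], [-0.004, -0.003, -1.0]]
yaw -101.36183823505375
```

Emit:
{"api": "step_arm", "payload": {"motion": [[[0,0,0],[0.1,0.1,-2.5],1],[[0,0,0],[0,0,-2],1],[[0,0,0],[0,0,-1.5],1],[[0,0,0],[0,0,-1],1],[[0,0,0],[0,0,-0.6],1],[[0,0,0],[0,0,0],1],[[0,0,0],[0,0,0],1]]}}

```text
time: 20.0
eef_pos: [0.4859, -0.4247, 0.0744]
eef_rot: [-0.635, 0.773, -0.0, 0.002]
wrist_force: [0.7, -1.1, -1.3]
gripper_width: 0.0262
finger_force: 60.7
```

Emit:
{"api": "step_arm", "payload": {"motion": [[[0,0,0],[0,0,-0.3],1],[[0,0,0],[0,0,-0.2],1],[[0,0,0],[0,0,0],1],[[0,0,0],[0,0,0],1]]}}

```text
time: 20.4
eef_pos: [0.4853, -0.4248, 0.0699]
eef_rot: [-0.634, 0.773, -0.0, 0.002]
wrist_force: [-2.3, 0.8, 5.9]
gripper_width: 0.0265
finger_force: 61.6
```

Emit:
{"api": "step_arm", "payload": {"motion": [[[0,0,0],[0,0,0],0.5],[[0,0,0],[0,0,0],0.4],[[0,0,0],[0,0,0],0.4],[[0,0,0],[0,0,0],0.4],[[0,0,0],[0,0,1],0.4],[[0,0,0],[0,0,3],0.4],[[0,0,0],[0,0,4],0.3],[[0,0,0],[0,0,4],0],[[0,0,0.12],[-1,4,2],0],[[0,0,0.13],[-1,4,0],0],[[0,0,0.13],[0,4,0],0],[[0,0,0.13],[0,4,0],0]]}}

```text
time: 21.6
eef_pos: [0.4649, -0.2633, 0.21]
eef_rot: [0.81, -0.586, 0.0, -0.003]
wrist_force: [1.2, 0.9, 0.2]
gripper_width: 0.0854
finger_force: 0.0
```

Run:
```python
from h import *
st()
for n in("scene","top"):
    p,d=viewer.camera(n);cv2.imwrite(f"pics/{n}4.png",p);np.save(f"{n}4.npy",d)
W=cloud('top',d)*1000
i=viewer.camera_info('top')
# bar: high ridge along the stand axis
t=np.radians(78.6);ax=np.array([np.cos(t),np.sin(t)]);nx=np.array([-ax[1],ax[0]])
q=W[...,:2]-[485.4,-425.2];a=q@ax;b=q@nx
m=(abs(a)<110)&(abs(b)<20)&(W[...,2]>48)&(W[...,2]<90)
print('a range',a[m].min(),a[m].max())
for k in range(-75,90,15):
    mm=m&(abs(a-k)<6)
    if mm.any():print(k,'b',b[mm].mean().round(1),np.ptp(b[mm]).round(1),'z95',np.percentile(W[...,2][mm],95).round(1))
a_=cv2.imread('pics/top4.png')[180:280,365:485];b_=cv2.imread('pics/scene4.png')[250:375,250:350]
cv2.imwrite('pics/c5.png',np.hstack([cv2.resize(a_,(480,400)),cv2.resize(b_,(320,400))]))
```

```text
21.6 q [-0.21  0.27 -0.28 -0.01 -1.02  0.53] tcp [ 464.9 -263.3  210. ] F [1.2 0.9 0.2] w 85.4 ff 0.0
tilt 0.2 M [[0.313, -0.95, 0.003], [-0.95, -0.313, 0.004], [-0.003, -0.004, -1.0]]
a range -78.96762091620624 -60.506747746565196
-75 b -4.0 30.6 z95 63.2
-60 b -15.2 11.8 z95 59.4
```

View pics/c5.png

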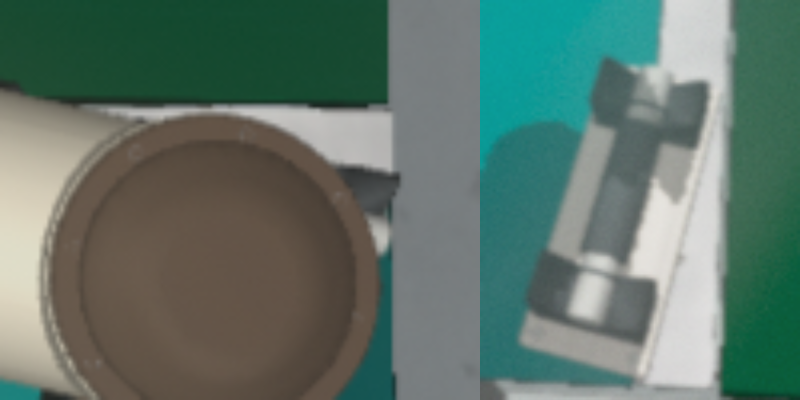

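Top is hidden by the arm; the scene crop shows the bar in both V-blocks (c5 (650,85) and (590,290)), handle in the gap. I'll measure it numerically from the top once the arm is away.

Emit:
{"api": "step_arm", "payload": {"motion": [[[0,0,0.106],[0,2.8,2.5],0],[[0,0,0.106],[0.5,2.8,2.5],0],[[0,0,0.106],[1,2.8,2.5],0],[[0,0,0.106],[2,2.8,2],0],[[0,0,0.106],[2,2.8,0],0],[[0,0,0.106],[2.5,2.8,0],0],[[0,0,0.106],[2.5,2.8,0],0],[[0,0,0.106],[2.5,2.8,0],0],[[0,0,0.106],[2.5,2.8,0],0],[[0,0,0.106],[2.5,2.8,0],0],[[0,0,0.106],[2.5,2.8,0],0],[[0,0,0.105],[2,3.1,0],0]]}}

```text
time: 22.9
eef_pos: [0.6917, 0.0747, 0.304]
eef_rot: [1.0, 0.008, -0.002, -0.001]
wrist_force: [0.5, 0.3, -0.2]
gripper_width: 0.0855
finger_force: 0.0
```

Emit:
{"api": "step_arm", "payload": {"motion": [[[0,0.12,0],[0,0,0],0],[[0,0.12,0],[0,0,0],0],[[0,0.11,0],[0,0,0],0],[[0,0,0],[0,0,0],0],[[0,0,0],[0,0,0],0]]}}

```text
time: 23.4
eef_pos: [0.6908, 0.0739, 0.3027]
eef_rot: [0.984, 0.006, -0.176, -0.002]
wrist_force: [-0.6, 0.3, 1.1]
gripper_width: 0.0855
finger_force: 0.0
```

Run:
```python
from h import *
s,M=st()
w=np.radians(-20)
y=np.array([.016,-1,0]);z=np.array([np.sin(w),0,-np.cos(w)]);x=np.cross(y,z);x/=np.linalg.norm(x);y=np.cross(z,x);T=np.stack([x,y,z],1)
print('rot',R.from_matrix(T@M.T).as_rotvec().round(3),'d',np.array([690,75.5,293])-s['eef_pos']*1000)
p,d=viewer.camera('top');cv2.imwrite("pics/top5.png",p)
W=cloud('top',d)*1000
t=np.radians(78.6);ax=np.array([np.cos(t),np.sin(t)]);nx=np.array([-ax[1],ax[0]])
q=W[...,:2]-[485.4,-425.2];a=q@ax;b=q@nx
m=(abs(a)<110)&(abs(b)<17)&(W[...,2]>50)&(W[...,2]<90)
g=cv2.cvtColor(p,cv2.COLOR_BGR2GRAY)
mb=m&(g>130);print('bright a range',a[mb].min(),a[mb].max())
for k in range(-75,90,15):
    mm=m&(abs(a-k)<6)
    if mm.any():
        z=W[...,2][mm];top=z>np.percentile(z,60);print(k,'b',b[mm][top].mean().round(1),'bright b',b[mm&mb].mean().round(1),'z95',np.percentile(z,95).round(1))
```

```text
23.4 q [ 0.3   0.67  0.61 -0.11 -1.85  1.28] tcp [690.8  73.9 302.7] F [-0.6  0.3  1.1] w 85.5 ff 0.0
tilt -20.2 M [[0.938, 0.011, -0.346], [0.012, -1.0, 0.002], [-0.346, -0.006, -0.938]]
rot [-0.001 -0.004  0.003] d [-0.78696453  1.60206691 -9.67818413]
bright a range -79.44043979776065 80.56391803499308
-75 b -0.1 bright b 1.8 z95 64.2
-60 b 1.5 bright b 1.0 z95 65.0
-45 b -0.0 bright b 0.5 z95 65.0
-30 b 0.1 bright b -13.9 z95 65.8
-15 b -0.4 bright b -13.4 z95 66.1
0 b 0.8 bright b -13.6 z95 65.7
15 b -0.0 bright b -13.6 z95 66.9
30 b 0.6 bright b -13.7 z95 66.3
45 b -0.7 bright b 1.3 z95 65.2
60 b 0.1 bright b 1.2 z95 62.9
75 b 0.3 bright b 0.8 z95 63.3
```

Bar is seated: centred to about 1 mm along and across, level. Now take the pull and shut the door.

Emit:
{"api": "step_arm", "payload": {"motion": [[[0,0,0],[-0.9,0.1,-2.6],0],[[0,0,0],[-0.9,0,-2.6],0],[[0,0,0],[-0.9,0,-2.6],0],[[0,0,0],[-0.5,0,-1.6],0],[[0,0,0],[0,0,0],0],[[0,0,0],[0,0,0],1],[[0,0,0],[0,0,0],1],[[0,0,0],[0,0,0],1],[[0,0,0],[0,0,0],1],[[0,0,0],[0,0,0],1],[[0,0,0],[0,0,0],1]]}}

```text
time: 24.55
eef_pos: [0.6586, 0.0746, 0.2103]
eef_rot: [0.984, 0.006, -0.176, -0.002]
wrist_force: [1.5, -2.4, 2.8]
gripper_width: 0.0131
finger_force: 59.6
```

Run:
```python
from h import *
s,M=st()
def G(phi,t,r=257,O=(704.6,-50)):
    p=np.radians(phi);t=np.radians(t);return np.array([O[0]-r*np.cos(p)-6*np.sin(t),O[1]+r*np.sin(p)+6*np.cos(t)])
ph=np.r_[np.linspace(79.4,37,15),np.linspace(37,26.3,5)[1:]];tt=np.r_[np.linspace(-20,15,15),[15]*4]
P=np.array([G(a,b) for a,b in zip(ph,tt)])
print(np.round(np.diff(P,axis=0)/10,2).tolist(),P[0],P[-1])
```

```text
24.55 q [ 0.31  0.65  0.35 -0.11 -1.6   1.29] tcp [658.6  74.6 210.3] F [ 1.5 -2.4  2.8] w 13.1 ff 59.6
tilt -20.2 M [[0.938, 0.012, -0.346], [0.013, -1.0, 0.001], [-0.346, -0.006, -0.938]]
[[-1.35, -0.28], [-1.34, -0.35], [-1.32, -0.42], [-1.29, -0.49], [-1.26, -0.55], [-1.23, -0.62], [-1.2, -0.68], [-1.16, -0.75], [-1.12, -0.81], [-1.08, -0.86], [-1.03, -0.92], [-0.98, -0.97], [-0.93, -1.02], [-0.87, -1.07], [-0.7, -0.97], [-0.65, -1.01], [-0.61, -1.04], [-0.56, -1.06]] [659.37662375 208.25254046] [472.65007312  69.664851  ]
```

Emit:
{"api": "step_arm", "payload": {"motion": [[[0,-0.044,0],[-1.35,-0.02,-0.28],1],[[0,-0.044,0],[-1.34,-0.02,-0.35],1],[[0,-0.044,0],[-1.32,-0.02,-0.42],1],[[0,-0.044,0],[-1.29,-0.02,-0.49],1],[[0,-0.044,0],[-1.26,-0.02,-0.55],1],[[0,-0.044,0],[-1.23,-0.02,-0.62],1],[[0,-0.044,0],[-1.2,-0.02,-0.68],1],[[0,-0.044,0],[-1.16,-0.02,-0.75],1],[[0,-0.044,0],[-1.12,-0.02,-0.81],1],[[0,-0.044,0],[-1.08,-0.02,-0.86],1],[[0,-0.044,0],[-1.03,-0.02,-0.92],1],[[0,-0.044,0],[-0.98,-0.02,-0.97],1]]}}

```text
time: 25.75
eef_pos: [0.5154, 0.0727, 0.1354]
eef_rot: [0.996, 0.007, 0.09, -0.001]
wrist_force: [2.3, -10.3, 5.6]
gripper_width: 0.0129
finger_force: 60.8
```

Emit:
{"api": "step_arm", "payload": {"motion": [[[0,-0.044,0],[-0.93,-0.02,-1.02],1],[[0,-0.03,0],[-0.87,-0.02,-1.07],1],[[0,0,0],[-0.7,0,-0.97],1],[[0,0,0],[-0.65,0,-1.01],1],[[0,0,0],[-0.61,0,-1.04],1],[[0,0,0],[-0.56,0,-1.06],1],[[0,0,0],[0,0,0],1]]}}

```text
time: 26.45
eef_pos: [0.472, 0.0719, 0.0752]
eef_rot: [0.993, 0.006, 0.12, -0.0]
wrist_force: [-4.1, -0.4, -0.4]
gripper_width: 0.0128
finger_force: 63.2
```

Run:
```python
from h import *
s,M=st()
g=s['eef_pos']*1000+6*M[:,2];print('phi',np.degrees(np.arctan2(g[2]+50,704.6-g[0])),'r',np.hypot(g[2]+50,704.6-g[0]))
```

```text
26.45 q [ 0.47  0.28 -0.95  0.72 -0.16  0.41] tcp [472.   71.9  75.2] F [-4.1 -0.4 -0.4] w 12.8 ff 63.2
tilt 13.8 M [[0.971, 0.013, 0.238], [0.013, -1.0, 0.002], [0.238, 0.001, -0.971]]
phi 27.317295050246816 r 260.20311249833713
```

Emit:
{"api": "step_arm", "payload": {"motion": [[[0,0.06,0],[0,0,0],1],[[0,0.06,0],[0,0,0],1],[[0,0.06,0],[0,0,-0.2],1],[[0,0,0],[0.05,0,-0.3],1],[[0,0,0],[0.05,0,-0.2],1],[[0,0,0],[0,0,0],1],[[0,0,0],[0,0,0],1]]}}

```text
time: 27.15
eef_pos: [0.4768, 0.0713, 0.0724]
eef_rot: [0.998, 0.006, 0.056, 0.004]
wrist_force: [-42.9, 44.6, 24.8]
gripper_width: 0.0127
finger_force: 74.6
```

Run:
```python
from h import *
s,M=st()
g=s['eef_pos']*1000+6*M[:,2];print('phi',np.degrees(np.arctan2(g[2]+50,704.6-g[0])),'r',np.hypot(g[2]+50,704.6-g[0]))
```

```text
27.15 q [ 0.52  0.34 -0.69  0.14 -0.45  0.94] tcp [476.8  71.3  72.4] F [-42.9  44.6  24.8] w 12.7 ff 74.6
tilt 6.4 M [[0.994, 0.012, 0.112], [0.013, -1.0, -0.007], [0.112, 0.009, -0.994]]
phi 27.138285300544066 r 255.19415973896625
```

Emit:
{"api": "step_arm", "payload": {"motion": [[[0,0,0],[0,0,0],0.7],[[0,0,0],[0,0,0],0.4],[[0,0,0],[0,0,0],0.3],[[0,0,0],[0,0,0],0.3]]}}

```text
time: 27.55
eef_pos: [0.4808, 0.0648, 0.0712]
eef_rot: [0.998, 0.004, 0.056, 0.008]
wrist_force: [-0.4, 0.4, -0.2]
gripper_width: 0.0594
finger_force: 0.0
```

Run:
```python
from h import *
s,M=st()
g=s['eef_pos']*1000+6*M[:,2];print('phi',np.degrees(np.arctan2(g[2]+50,704.6-g[0])),'r',np.hypot(g[2]+50,704.6-g[0]))
p,d=viewer.camera('top');cv2.imwrite('pics/top6.png',p);W=cloud('top',d)*1000
for u in (160,250):
  for v in range(205,228,2):print(u,v,W[v,u].round().tolist(),p[v,u].tolist())
a=p[190:240,110:300];b=viewer.camera('scene')[0];cv2.imwrite('pics/scene6.png',b)
cv2.imwrite('pics/c6.png',np.vstack([cv2.resize(a,(760,200)),cv2.resize(b[60:160,270:460],(760,400))]))
```

```text
27.55 q [ 0.51  0.34 -0.69  0.16 -0.45  0.94] tcp [480.8  64.8  71.2] F [-0.4  0.4 -0.2] w 59.4 ff 0.0
tilt 6.5 M [[0.994, 0.008, 0.112], [0.009, -1.0, -0.015], [0.112, 0.016, -0.994]]
phi 27.31093682075076 r 251.1529965996651
160 205 [534.0, 177.0, 94.0] [200, 209, 214]
160 207 [530.0, 178.0, 91.0] [163, 172, 176]
160 209 [526.0, 181.0, 84.0] [158, 165, 169]
160 211 [521.0, 183.0, 78.0] [163, 171, 176]
160 213 [517.0, 186.0, 70.0] [168, 175, 180]
160 215 [513.0, 187.0, 67.0] [146, 153, 157]
160 217 [509.0, 191.0, 56.0] [121, 128, 131]
160 219 [504.0, 192.0, 54.0] [152, 159, 163]
160 221 [493.0, 72.0, 349.0] [95, 105, 110]
160 223 [490.0, 62.0, 371.0] [79, 88, 91]
160 225 [487.0, 57.0, 385.0] [73, 81, 82]
160 227 [484.0, 52.0, 397.0] [113, 125, 130]
250 205 [537.0, -19.0, 93.0] [192, 201, 204]
250 207 [533.0, -19.0, 90.0] [160, 168, 171]
250 209 [529.0, -18.0, 85.0] [155, 162, 165]
250 211 [525.0, -17.0, 74.0] [131, 137, 141]
250 213 [520.0, -17.0, 74.0] [171, 179, 183]
250 215 [516.0, -16.0, 71.0] [144, 151, 153]
250 217 [512.0, -15.0, 59.0] [128, 134, 136]
250 219 [507.0, -14.0, 52.0] [155, 162, 165]
250 221 [503.0, -13.0, 44.0] [130, 136, 139]
250 223 [499.0, -11.0, 36.0] [203, 212, 217]
250 225 [494.0, -11.0, 35.0] [218, 224, 226]
250 227 [490.0, -6.0, -0.0] [126, 132, 120]
```

View pics/c6.png

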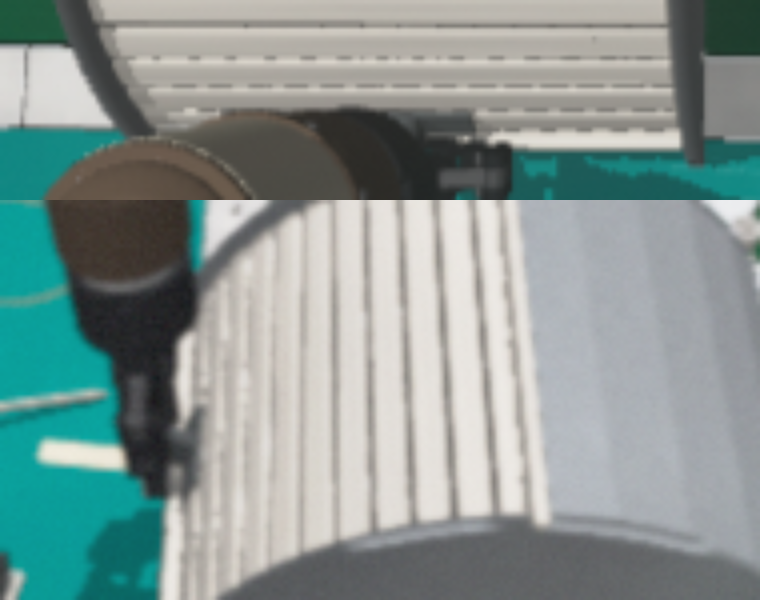

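Door appears shut to within a few mm (slats continue to about the lip at c6 row 140). I'll withdraw and measure the fin.

Emit:
{"api": "step_arm", "payload": {"motion": [[[0,0,0],[0,0.5,1.5],0.3],[[0,0,0],[0,0,2],0.3],[[0,0,0],[0,0,3],0.3],[[0,0,0],[0,0,3],1],[[0,0.05,0],[0,-4,1],1],[[0,0.05,0],[-2,-4,0],1],[[0,0,0],[-3,-4,0],1],[[0,0,0],[0,-4,0],1],[[0,0,0],[0,-4,0],1],[[0,0,0],[0,0,0],1]]}}

```text
time: 28.65
eef_pos: [0.4298, -0.1336, 0.1761]
eef_rot: [1.0, 0.002, 0.006, 0.007]
wrist_force: [0.4, -0.1, 1.1]
gripper_width: 0.0003
finger_force: 0.0
```

Run:
```python
from h import *
s,M=st()
p,d=viewer.camera('top');cv2.imwrite('pics/top7.png',p);W=cloud('top',d)*1000
for n,D in(('start',np.load('top0.npy')),('now',d)):
    Q=cloud('top',D)*1000
    m=np.zeros(D.shape,bool);m[195:240,195:220]=1
    r=np.hypot(Q[...,2]+50,704.6-Q[...,0]);f=np.degrees(np.arctan2(Q[...,2]+50,704.6-Q[...,0]))
    m&=(r>242)&(r<275)&(abs(Q[...,1]-72)<12)
    print(n,m.sum(),np.percentile(f[m],[1,50,90,98]).round(2),'tip z',Q[...,2][m].max(),Q[m].mean(0).round(1))
for v in range(213,229):print(v,[(int(W[v,u,0]),int(W[v,u,2])) for u in (165,180,230,250)],p[v,230].tolist())
```

```text
28.65 q [ 0.07  0.16 -0.54  0.02 -0.86  1.49] tcp [ 429.8 -133.6  176.1] F [ 0.4 -0.1  1.1] w 0.3 ff 0.0
tilt 0.7 M [[1.0, 0.003, 0.012], [0.003, -1.0, -0.015], [0.012, 0.015, -1.0]]
start 136 [11.3  38.26 39.98 40.28] tip z 118.57473550911116 [495.5  71.9  86.9]
now 118 [11.32 28.36 29.79 29.96] tip z 79.00522620147937 [475.9  71.6  54.9]
213 [(517, 74), (517, 74), (519, 76), (520, 75)] [165, 174, 177]
214 [(515, 71), (515, 70), (517, 71), (518, 71)] [141, 148, 151]
215 [(513, 67), (513, 66), (515, 68), (516, 68)] [139, 146, 148]
216 [(510, 67), (511, 64), (513, 65), (513, 63)] [137, 143, 147]
217 [(508, 56), (509, 55), (511, 55), (511, 56)] [154, 161, 165]
218 [(506, 56), (507, 55), (508, 56), (509, 55)] [175, 183, 188]
219 [(504, 56), (504, 53), (506, 53), (507, 55)] [146, 153, 156]
220 [(502, 49), (502, 46), (504, 48), (505, 47)] [116, 122, 124]
221 [(500, 44), (500, 44), (502, 42), (503, 42)] [113, 118, 120]
222 [(497, 34), (498, 35), (500, 34), (501, 31)] [107, 111, 114]
223 [(495, 34), (496, 33), (497, 34), (498, 36)] [124, 129, 132]
224 [(493, 35), (493, 35), (495, 36), (496, 37)] [186, 194, 199]
225 [(490, 35), (491, 35), (493, 34), (493, 37)] [206, 215, 219]
226 [(488, 36), (489, 32), (490, 33), (491, 32)] [190, 199, 203]
227 [(486, 1), (486, 1), (488, -2), (489, -1)] [121, 127, 115]
228 [(484, 0), (484, 0), (486, 0), (487, -1)] [86, 90, 40]
```

Emit:
{"api": "step_arm", "payload": {"motion": [[[0,0,0],[1,4,0],1],[[0,0,0],[1,4,0],1],[[0,0,0],[1,4,0],1],[[0,0,0],[1,4,0],1],[[0,0,0],[0.7,4.5,-1],1],[[0,0,0],[0,0,-3],1],[[0,0,0],[0,0,-2],1],[[0,0,0],[0,0,-0.8],1],[[0,0,0],[0,0,-0.6],1],[[0,0,0],[0,0,-0.4],1],[[0,0,0],[0,0,0],1],[[0,0,0],[0,0,0],1]]}}

```text
time: 29.9
eef_pos: [0.4769, 0.0753, 0.1031]
eef_rot: [1.0, 0.006, 0.006, 0.008]
wrist_force: [-14.9, 3.4, 33.4]
gripper_width: 0.0002
finger_force: 16.4
```

Run:
```python
from h import *
st()
```

```text
29.9 q [ 0.51  0.32 -0.55  0.03 -0.69  1.05] tcp [476.9  75.3 103.1] F [-14.9   3.4  33.4] w 0.2 ff 16.4
tilt 0.7 M [[1.0, 0.011, 0.013], [0.011, -1.0, -0.015], [0.013, 0.015, -1.0]]
```

Pressing with 33 N against a door needing 2–6 N: it is on the stop. Retract, check, hand in.

Emit:
{"api": "step_arm", "payload": {"motion": [[[0,0,0],[-0.2,0,1.5],1],[[0,0,0],[-0.3,0,3],1],[[0,0,0],[-1,-2,4],1],[[0,0,0],[-2,-3,4],1],[[0,0,0],[-2,-4,2],1],[[0,0,0],[0,-4,0],1],[[0,0,0],[0,-4,0],1],[[0,0,0],[0,0,0],1],[[0,0,0],[0,0,0],1],[[0,0,0],[0,0,0],1]]}}

```text
time: 30.9
eef_pos: [0.4242, -0.0924, 0.2409]
eef_rot: [1.0, 0.005, 0.007, 0.007]
wrist_force: [-0.5, -0.5, 0.1]
gripper_width: 0.0003
finger_force: 0.0
```

Run:
```python
from h import *
st()
p,D=viewer.camera('top');Q=cloud('top',D)*1000
m=np.zeros(D.shape,bool);m[195:240,195:220]=1
r=np.hypot(Q[...,2]+50,704.6-Q[...,0]);f=np.degrees(np.arctan2(Q[...,2]+50,704.6-Q[...,0]))
m&=(r>242)&(r<275)&(abs(Q[...,1]-72)<12)
print(np.percentile(f[m],[50,90,98]).round(2))
t=np.radians(78.6);q=Q[...,:2]-[485.4,-425.2];a=q@[np.cos(t),np.sin(t)];b=q@[-np.sin(t),np.cos(t)]
k=(abs(a)<110)&(abs(b)<12)&(Q[...,2]>50)&(Q[...,2]<90);print('bar',a[k].min(),a[k].max(),np.percentile(Q[...,2][k],95))
print(sign_off())
```

```text
30.9 q [ 0.17  0.06 -0.47  0.02 -1.03  1.4 ] tcp [424.2 -92.4 240.9] F [-0.5 -0.5  0.1] w 0.3 ff 0.0
tilt 0.8 M [[1.0, 0.01, 0.014], [0.011, -1.0, -0.014], [0.014, 0.015, -1.0]]
[28.18 29.66 29.95]
bar -79.960017996976 81.29343072596821 65.7840801940784
the job is handed in; nothing more can be done
None
```

I handed the job in at about 31 s of the 69 s allowed. The gauge bar lies in both V-blocks, measured within about 1 mm of the seat, and the door is pressed shut onto its stop. The plug gauge was left in the store, and the tape and brush looked undisturbed; no verdict came back.

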